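# Unstack the slide cases into their nests

## Task

Four coloured slide cases are piled crosswise in two stacks. Take the stacks apart and lay each case, right way up, flat on the floor of the nest of its own colour, between the four corner guides (either way round). Never tip a case onto its side, and leave the sample cup and the label roll where they are.

Things in the scene. Friction and masses are not known exactly. Their poses are not given: they have to be found in the camera images.
- blue_case: closed flat plastic slide case, blue, with a blank white label on its lid and a small white clasp on one long side; 50 mm along its x, 112 mm along its y, 32 mm high (z), 0.08 to 0.17 kg. Solid and stiff. At the start it lies on the worktop with another case on it. Origin: centre of its underside; z up. Gripped across its 50 mm width.
- yellow_case: closed flat plastic slide case, yellow, with a blank white label on its lid and a small white clasp on one long side; 50 mm along its x, 112 mm along its y, 32 mm high (z), 0.08 to 0.17 kg. Solid and stiff. At the start it lies on the worktop with another case on it. Origin: centre of its underside; z up. Gripped across its 50 mm width.
- red_case: closed flat plastic slide case, red, with a blank white label on its lid and a small white clasp on one long side; 50 mm along its x, 112 mm along its y, 32 mm high (z), 0.08 to 0.17 kg. Solid and stiff. At the start it lies on top, crosswise, on the blue or the yellow case (which one varies). Origin: centre of its underside; z up. Gripped across its 50 mm width.
- green_case: closed flat plastic slide case, green, with a blank white label on its lid and a small white clasp on one long side; 50 mm along its x, 112 mm along its y, 32 mm high (z), 0.08 to 0.17 kg. Solid and stiff. At the start it lies on top, crosswise, on the blue or the yellow case (which one varies). Origin: centre of its underside; z up. Gripped across its 50 mm width.
- blue_nest: fixed low holder (nest): blue plate 80 mm along x, 142 mm along y (long), 4 mm thick; four black L-shaped corner guides rise to 12 mm above the worktop, open for 76 mm in the middle of each long side, 32 mm at the ends. Room between them 64 x 126 mm, 7 mm spare round a case. Origin: centre of its underside on the worktop; z up; the case lies 4 mm above it, case y along nest y either way.
- yellow_nest: fixed low holder (nest): yellow plate 80 mm along x, 142 mm along y (long), 4 mm thick; four black L-shaped corner guides rise to 12 mm above the worktop, open for 76 mm in the middle of each long side, 32 mm at the ends. Room between them 64 x 126 mm, 7 mm spare round a case. Origin: centre of its underside on the worktop; z up; the case lies 4 mm above it, case y along nest y either way.
- red_nest: fixed low holder (nest): red plate 80 mm along x, 142 mm along y (long), 4 mm thick; four black L-shaped corner guides rise to 12 mm above the worktop, open for 76 mm in the middle of each long side, 32 mm at the ends. Room between them 64 x 126 mm, 7 mm spare round a case. Origin: centre of its underside on the worktop; z up; the case lies 4 mm above it, case y along nest y either way.
- green_nest: fixed low holder (nest): green plate 80 mm along x, 142 mm along y (long), 4 mm thick; four black L-shaped corner guides rise to 12 mm above the worktop, open for 76 mm in the middle of each long side, 32 mm at the ends. Room between them 64 x 126 mm, 7 mm spare round a case. Origin: centre of its underside on the worktop; z up; the case lies 4 mm above it, case y along nest y either way.
- sample_cup: white sample cup with red screw lid, loose bystander, 64 mm across, 72 mm high; origin: centre of its underside. To be left where it stands.
- label_roll: roll of white labels lying flat, loose bystander, 66 mm across, 24 mm high; origin: centre of its underside. To be left where it lies.
Things that resemble listed ones, but are neither listed nor needed, are in the scene too. Of the things that look like the green_case, the smaller one is meant.

How it is judged:
By the outcome, as a careful person would: the job done as asked, in the order asked, and still so for the second after the job is handed in, with the robot touching nothing.
It also fails if it takes over 112 s, if anything falls off the work surface, if the arm or the gripper's body presses on something with over 40 N, if the wrist force passes 120 N, or if a joint passes its speed limit or range.

## Robot

A 7-joint arm with a two-finger parallel gripper is mounted at the origin on a cart in front of the work surface, level with it; the furniture and walls round the work are solid. World frame = base frame: x ahead of the robot, y to its left, z up, the work surface at z = 0. Lengths are in m, angles in rad, forces in N, time in s.
With the tool pointing down it reaches from about 0.425 to 0.875 m from the base axis. Payload 4.7 kg.
Tool frame: the origin (TCP) lies on the centre line of the jaws, within the pads' length; the fingertips stand 25 mm ahead of it and the grasp point (between the pads) lies 6 mm ahead of it; z points along the fingers, y is the line along which they close (so a half turn about z gives the same grasp; the last joint's range is limited). The gripper opens to 85 mm and grips with 20 to 120 N. Pads are 22 mm wide; open, the fingers measure 114 mm over their backs; the gripper's body (76 mm by 85 mm) begins 54 mm behind the grasp point. The pads swing forward as they close: fully open they stand 13 mm farther back than shut.
Start: joints at [-1.09, 0.321, -0.07, 1.45, 0.023, 1.371, -0.057], TCP at [0.293, 0.58, 0.256] pointing down, gripper open.
Joint ranges: [-2.86, 2.86], [-0.3, 2.09], [-1.38, 1.24], [0.06, 2.45], [-1.56, 4.7], [0.09, 2.05], [-2.69, 2.69]. Speed limits (rad/s): [2.57, 2.57, 3.14, 3.14, 3.14, 3.14, 3.14].

## Interface

Orientations are given as a rotation vector (axis times angle).
In Python, from bench import robot gives the robot as it stands.
- The arm moves only by the tool send_rows, never from a script. Its argument "plan" is a list of rows, each a list of 3 entries, a list of its own where there are three numbers: the shift along the tool's x, y, z in cm, then the turn about the tool's z in rad, then the finger opening in cm, from 0 to 8.54. A call has 1 to 10 rows; each row shifts and turns the commanded pose from where the row before left it, along the tool's axes as they then stand; what a row does not reach is not made up. A row lasts 1/10 s, in which the tool goes at most 50 mm and 8.59 degrees, less where a joint would pass 70% of its speed; a pose out of reach is approached as far as the arm can. A call is refused whole if a number of a shift passes 5 or a number of a turn 0.15, either way. A call with a gripper value outside its range is refused whole. The fingers move at their own pace and stop on an object; "force" is the grip in N (left out, the last holds). Time passes only in rows, so rows that do not move let the fingers close. It gives the time, the measured TCP pose, the force, the opening and the grip force at its end, in the units of the state.
- robot.read_state(): the state, without advancing time (a new reading comes with each control period).
- robot.grab_frame(name): name is "side" or "top" or "wrist"; returns (picture, depth): 420x560x3 uint8, blue, green, red; 420x560 float32, m along the optical axis (not along the pixel's ray), 0 where there is no reading.
- robot.camera_info(name): a dict with "fx", "fy", "cx", "cy" (pixels), "dist" ([k1, k2, p1, p2, k3] as OpenCV has them; the pictures are not rectified), "world_from_camera" (4x4, takes a point from camera to world coordinates); the wrist camera has in their place "T_tool_cam" (4x4, takes a point from camera to tool coordinates, whose origin is the TCP and whose axes are the flange's). Camera axes: x right, y down, z forward; pixel columns grow to the right and rows downward; lengths in m; the calibration is good to about 2 mm. A picture is of the moment at which its call begins: read the wrist's pose just before it. camera_info takes no time and is no camera call.
- robot.finish_job(): hands the job in; it is judged then, once.
The state is a dict: "clock": time; "qpos": joint angles; "qvel": joint speeds; "joint_torque": joint torques, N m; "eef_pos": TCP position; "tcp_rot": TCP orientation; "force": force on the tool from outside, world axes, zero at the start; "torque": the same for the moment, N m; "gripper_width": finger opening in m; "grasp_force": force on a finger pad.
Only numpy, scipy, OpenCV 4.12 (cv2) and the standard library are available. Lean on these libraries where they do the work, as an engineer would, in place of code of your own. Each camera call takes 0.05 s, during which the arm holds its last target. There are 200 camera calls.

## Working session

There is one attempt and no reset: what is moved stays moved. The work goes in short steps, Python scripts to look and compute and a tool call to move; the robot and the scene stay as the last step left them, time stands still between calls to the robot, and variables do not carry over. Pictures are saved under pics/ and viewed, at most 14 in all, crops included, and the job is handed in when it is done.

Besides the shell and the picture viewer there is one more tool, called after "Emit:" as name(argument=value, ...), one argument or row to a line, values as JSON. send_rows: Moves the arm, as the interface text tells. Its arguments: {"type":"object","properties":{"plan":{"type":"array"},"force":{"type":"number"}},"required":["plan"]}

```bash
ls; mkdir -p pics
python3 - <<'E'
from bench import robot
import cv2,numpy as np
s=robot.read_state(); print({k:np.round(v,3) for k,v in s.items()})
for n in ("top","side"):
    p,d=robot.grab_frame(n); cv2.imwrite(f"pics/{n}0.png",p); np.savez(f"pics/{n}0.npz",p=p,d=d)
    i=robot.camera_info(n); print(n,{k:np.round(v,3) for k,v in i.items()})
print({k:np.round(v,4) for k,v in robot.camera_info("wrist").items()})
E
```

```text
pics
{'clock': np.float64(0.0), 'qpos': array([-1.09 ,  0.322, -0.07 ,  1.452,  0.023,  1.371, -0.057]), 'qvel': array([ 0.   ,  0.001, -0.001,  0.001,  0.   ,  0.002,  0.001]), 'joint_torque': array([ 0.0000e+00, -4.9358e+01, -3.8200e-01, -3.1433e+01,  1.3000e-02,
        1.1000e-02, -0.0000e+00]), 'eef_pos': array([0.292, 0.58 , 0.255]), 'tcp_rot': array([-7.260e-01, -3.056e+00,  3.000e-03]), 'force': array([0.007, 0.101, 0.603]), 'torque': array([0.053, 0.019, 0.021]), 'grasp_force': np.float64(0.0), 'gripper_width': np.float64(0.086)}
top {'fx': np.float64(543.984), 'fy': np.float64(543.984), 'cx': np.float64(279.267), 'cy': np.float64(201.129), 'dist': array([-0.156,  0.   ,  0.   ,  0.   ,  0.   ]), 'world_from_camera': array([[-0.027, -0.981,  0.193,  0.281],
       [-1.   ,  0.028,  0.006,  0.043],
       [-0.011, -0.193, -0.981,  1.561],
       [ 0.   ,  0.   ,  0.   ,  1.   ]])}
side {'fx': np.float64(485.837), 'fy': np.float64(485.837), 'cx': np.float64(283.009), 'cy': np.float64(217.244), 'dist': array([-0.146,  0.   ,  0.   ,  0.   ,  0.   ]), 'world_from_camera': array([[ 0.976, -0.122,  0.179,  0.324],
       [-0.216, -0.491,  0.844, -1.154],
       [-0.015, -0.863, -0.506,  0.78 ],
       [ 0.   ,  0.   ,  0.   ,  1.   ]])}
{'fx': np.float64(319.4067), 'fy': np.float64(319.4067), 'cx': np.float64(279.2698), 'cy': np.float64(201.9469), 'dist': array([0.0064, 0.    , 0.    , 0.    , 0.    ]), 'T_tool_cam': array([[ 1.000e-04, -9.513e-01, -3.082e-01,  7.940e-02],
       [ 1.000e+00, -3.000e-04,  1.300e-03,  2.000e-04],
       [-1.300e-03, -3.082e-01,  9.513e-01, -1.180e-01],
       [ 0.000e+00,  0.000e+00,  0.000e+00,  1.000e+00]])}
```

View pics/top0.png

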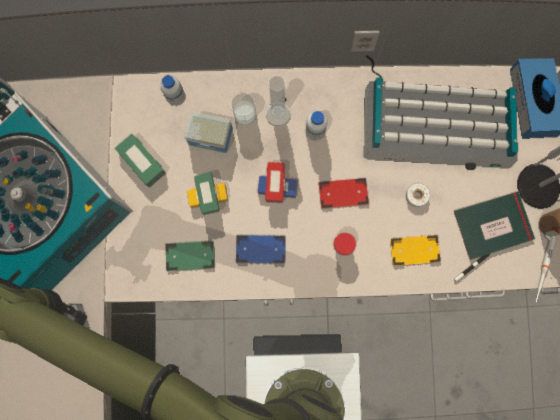

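View pics/side0.png

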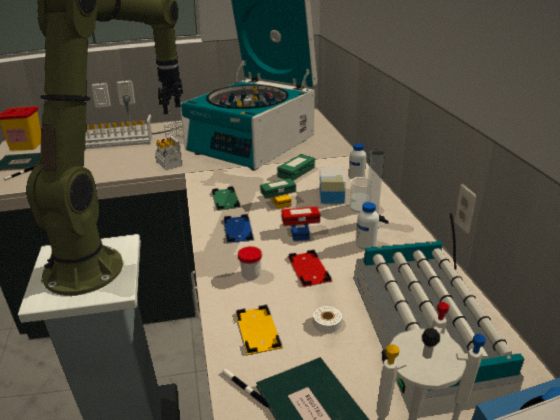

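Top view: green case lies on yellow (207,193), red on blue (277,184). Nests: green (190,256), blue (261,249), red (344,193), yellow (415,250). Cup is at (345,243) and roll at (418,195). Green-case candidates are (207,193) and (140,160). The one on the stack looks smaller and fits "on top of yellow". I'll measure and confirm this in one crop.

```bash
cat > h.py <<'E'
import cv2,numpy as np
from bench import robot
from scipy.spatial.transform import Rotation as R
def cam(n,st=None):
    i=robot.camera_info(n); K=np.array([[i['fx'],0,i['cx']],[0,i['fy'],i['cy']],[0,0,1]])
    if n=='wrist':
        T=np.eye(4);T[:3,:3]=R.from_rotvec(st['tcp_rot']).as_matrix();T[:3,3]=st['eef_pos'];T=T@i['T_tool_cam']
    else: T=i['world_from_camera']
    return K,np.array(i['dist']),np.array(T)
def plane(c,px,z):
    K,D,T=c; u=cv2.undistortPoints(np.float64(px).reshape(-1,1,2),K,D).reshape(-1,2)
    r=np.c_[u,np.ones(len(u))]@T[:3,:3].T; o=T[:3,3]
    return (o+r*((z-o[2])/r[:,2:3]))
HUE={'blue':(105,130),'yellow':(18,34),'red':None,'green':(55,88)}
def mask(p,col,smin=110,vmin=40):
    h=cv2.cvtColor(p,cv2.COLOR_BGR2HSV)
    H=h[...,0]; m=((H<8)|(H>172)) if col=='red' else (H>=HUE[col][0])&(H<=HUE[col][1])
    return (m&(h[...,1]>=smin)&(h[...,2]>=vmin)).astype(np.uint8)
def depthz(c,d):
    K,D,T=c; v,u=np.mgrid[:d.shape[0],:d.shape[1]]
    n=cv2.undistortPoints(np.stack([u,v],-1).reshape(-1,1,2).astype(float),K,D).reshape(-1,2)
    P=np.c_[n,np.ones(len(n))]*d.reshape(-1,1)
    return (P@T[:3,:3].T+T[:3,3]).reshape(*d.shape,3)
def comps(p,c,z3,col,z,amin=60,zr=None,**k):
    m=mask(p,col,**k)
    if zr is not None: m&=((z3[...,2]>zr[0])&(z3[...,2]<zr[1])).astype(np.uint8)
    out=[]
    for q in cv2.findContours(m,cv2.RETR_EXTERNAL,cv2.CHAIN_APPROX_NONE)[0]:
        if cv2.contourArea(q)<amin: continue
        w=plane(c,q,z)[:,:2]; (x,y),(a,b),t=cv2.minAreaRect(np.float32(w*1000))
        if a<b: yaw=t+90
        else: yaw=t; a,b=b,a
        yaw=(yaw+90)%180-90
        mm=np.zeros_like(m);cv2.drawContours(mm,[q],-1,1,-1); zz=z3[mm>0][:,2]
        out.append((col,q.mean((0,1)).round(),'xy',round(x),round(y),'LxW',round(a),round(b),'long axis deg',round(yaw,1),'zmed',round(float(np.median(zz))*1000)))
    return out
E
python3 - <<'E'
from h import *
f=np.load('pics/top0.npz');p,d=f['p'],f['d'];c=cam('top');z3=depthz(c,d)
for col in HUE:
  for nm,z,zr in(('floor',.004,(-.01,.02)),('low',.032,(.02,.045)),('high',.064,(.05,.08))):
    for o in comps(p,c,z3,col,z,zr=zr): print(nm,*o)
cv2.imwrite('pics/crop1.png',cv2.resize(p[125:275,105:375],None,fx=2.9,fy=2.9,interpolation=cv2.INTER_CUBIC))
E
```

```text
floor blue [259. 249.] xy 451 112 LxW 72 132 long axis deg 88.4 zmed 4
low blue [262. 184.] xy 635 102 LxW 14 42 long axis deg -1.2 zmed 33
floor yellow [409. 251.] xy 434 -336 LxW 81 142 long axis deg -87.5 zmed 5
low yellow [192. 198.] xy 600 302 LxW 29 52 long axis deg 9.7 zmed 32
low yellow [221. 192.] xy 614 220 LxW 30 52 long axis deg 11.6 zmed 32
floor red [341. 193.] xy 608 -136 LxW 80 140 long axis deg -86.4 zmed 4
high red [344. 243.] xy 453 -125 LxW 57 59 long axis deg -47.3 zmed 72
high red [275. 181.] xy 633 63 LxW 51 114 long axis deg -5.7 zmed 64
```

View pics/crop1.png

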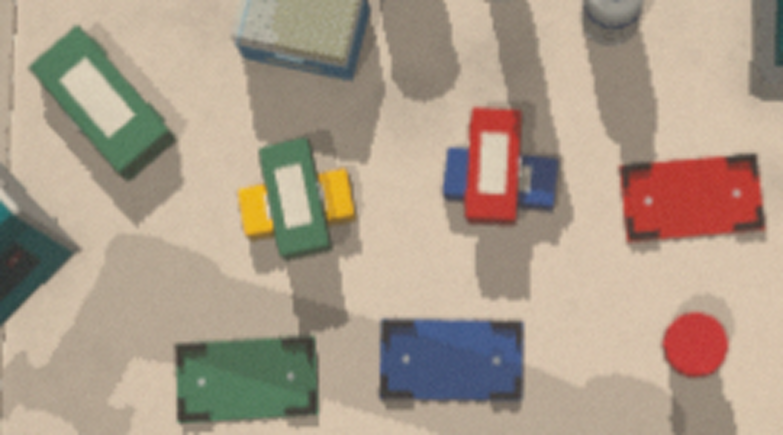

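Crop: the green case on the yellow one (295,197) is the smaller. The green one standing alone (100,100) is clearly longer and wider, so it's the decoy. The nests and red case measure true to size; green and blue need a looser mask.

Run:
```python
from h import *
HUE['green']=(45,95);HUE['blue']=(100,135)
f=np.load('pics/top0.npz');p,d=f['p'],f['d'];c=cam('top');z3=depthz(c,d)
h=cv2.cvtColor(p,cv2.COLOR_BGR2HSV); print(h[260,200],h[180,196],h[187,290],h[205,207])
for col in('green','blue'):
  for nm,z,zr in(('floor',.004,(-.01,.02)),('low',.032,(.02,.045)),('high',.064,(.05,.08))):
    for o in comps(p,c,z3,col,z,zr=zr,smin=75,vmin=25): print(nm,*o)
```

```text
[ 67  82 125] [ 64  76 121] [114  81  98] [ 64  73 123]
floor green [187. 260.] xy 419 321 LxW 48 128 long axis deg 75.9 zmed 4
low green [ 88. 250.] xy 454 612 LxW 13 309 long axis deg -45.9 zmed 40
low green [150. 171.] xy 686 433 LxW 44 60 long axis deg -45.0 zmed 43
low green [126. 144.] xy 770 504 LxW 24 58 long axis deg -50.1 zmed 43
high green [ 55. 274.] xy 380 697 LxW 27 115 long axis deg -46.1 zmed 66
high green [206. 181.] xy 634 264 LxW 44 53 long axis deg 8.5 zmed 64
floor blue [260. 249.] xy 450 112 LxW 75 138 long axis deg 88.4 zmed 4
low blue [291. 187.] xy 622 18 LxW 29 47 long axis deg -10.0 zmed 32
low blue [262. 184.] xy 635 102 LxW 20 47 long axis deg -1.7 zmed 33
high blue [540.  95.] xy 883 -755 LxW 133 247 long axis deg 2.3 zmed 76
```

Run:
```python
from h import *
HUE['green']=(45,95);HUE['blue']=(100,135)
f=np.load('pics/top0.npz');p,d=f['p'],f['d'];c=cam('top');z3=depthz(c,d)
for o in comps(p,c,z3,'green',.064,zr=(.052,.08),smin=50,vmin=25)+comps(p,c,z3,'green',.004,zr=(-.01,.02),smin=45,vmin=25): print(*o)
# height-only: tops of stacks, and clasps
m=((z3[...,2]>.056)&(z3[...,2]<.072)).astype(np.uint8)
for q in cv2.findContours(m,0,1)[0]:
    if 200<cv2.contourArea(q)<1500: print(q.mean((0,1)),cv2.minAreaRect(np.float32(plane(c,q,.064)[:,:2]*1000)))
# obstacle heights in region between
s=robot.read_state();print(R.from_rotvec(s['tcp_rot']).as_matrix().round(2))
```

```text
green [ 60. 269.] xy 395 682 LxW 25 157 long axis deg -46.1 zmed 66
green [206. 193.] xy 607 259 LxW 49 112 long axis deg 11.3 zmed 64
green [190. 256.] xy 436 316 LxW 78 137 long axis deg 89.6 zmed 5
green [490. 226.] xy 497 -574 LxW 146 190 long axis deg -75.4 zmed 13
[345.04237288 244.66949153] ((450.6255798339844, -125.15692138671875), (58.55414581298828, 55.6687126159668), 88.19682312011719)
[ 82.11439114 247.91512915] ((456.447509765625, 614.750732421875), (18.90422821044922, 330.88995361328125), 43.169349670410156)
[205.80952381 192.80952381] ((606.65673828125, 259.0914611816406), (112.96761322021484, 51.293128967285156), 11.323509216308594)
[274.97222222 181.5462963 ] ((633.3106689453125, 62.551673889160156), (51.92525100708008, 112.49605560302734), 84.30406188964844)
[441.36231884 114.48913043] ((825.85009765625, -442.77410888671875), (375.90338134765625, 40.60683059692383), 86.27127838134766)
[441.25735294  97.84926471] ((878.8060302734375, -447.70721435546875), (378.8753356933594, 47.61383056640625), 87.15304565429688)
[116.10952381  65.1952381 ] ((1012.5060424804688, 546.8798217773438), (627.0215454101562, 16.298534393310547), 89.59879302978516)
[[-0.89  0.45 -0.  ]
 [ 0.45  0.89 -0.  ]
 [-0.   -0.   -1.  ]]
```

Measured positions (mm, long axis from +x):

| Object | Position | Long axis |
|---|---|---|
| Green case | (607,259) | 11.3° |
| Red case | (633,63) | -5.7° |
| Green nest | (436,316) | 89.6° |
| Blue nest | (450,112) | 88.4° |
| Red nest | (608,-136) | 93.6° |
| Yellow nest | (434,-336) | 92.5° |

All are in reach with the right sizes. Moving to above red first.

```bash
cat >> h.py <<'E'
def to(x,y,z,longdeg=None):
    "shift (cm, tool axes now) and turn (rad) to put the TCP at x,y,z mm with tool y across a case whose long axis is longdeg"
    s=robot.read_state();M=R.from_rotvec(s['tcp_rot']).as_matrix();e=np.array([x,y,z])-s['eef_pos']*1000
    yaw=np.degrees(np.arctan2(M[1,1],M[0,1])); t=0
    if longdeg is not None: t=-np.radians((longdeg+90-yaw+90)%180-90)
    print('clock',round(float(s['clock']),2),'tcp',(s['eef_pos']*1000).round(1),'toolyaw',round(yaw,1),'tilt',M[:2,2].round(4),'q7',round(s['qpos'][6],2),'SHIFT cm',(M.T@e/10).round(2),'TURN',round(float(t),3))
E
python3 -c "
from h import *
to(633,63,200,-5.7)"
```

```text
clock 0.1 tcp [292.3 580.1 255.3] toolyaw 63.3 tilt [-0.0007 -0.0016] q7 -0.06 SHIFT cm [-53.69 -30.83   5.59] TURN -0.367
```

Emit:
send_rows(
  plan=[
    [[-2,-1.1,0],0,8.5],
    [[-3.5,-2,0],0,8.5],
    [[-4,-2.3,0.2],0,8.5],
    [[-4,-2.3,0.2],0,8.5],
    [[-4,-2.3,0.2],0,8.5],
    [[-4,-2.3,0.2],0,8.5],
    [[-4,-2.3,0.2],0,8.5],
    [[-4,-2.3,0.2],0,8.5],
    [[-4,-2.3,0.2],0,8.5],
    [[-4,-2.3,0.2],0,8.5],
  ],
)

```text
clock: 1.1
eef_pos: [0.5312, 0.2179, 0.24]
tcp_rot: [-0.726, -3.056, 0.0]
force: [-0.2, -0.5, -0.2]
gripper_width: 0.0846
grasp_force: 0.0
```

Emit:
send_rows(
  plan=[
    [[-4,-2.3,0.5],0,8.5],
    [[-4,-2.3,0.5],0,8.5],
    [[-4,-2.3,0.5],0,8.5],
    [[-3,-1.7,0.5],0,8.5],
    [[-1.2,-0.7,1],0,8.5],
    [[0,0,1],-0.12,8.5],
    [[0,0,0],-0.13,8.5],
    [[0,0,0],-0.12,8.5],
    [[0,0,0],0,8.5],
    [[0,0,0],0,8.5],
  ],
)

```text
clock: 2.1
eef_pos: [0.6331, 0.0645, 0.1999]
tcp_rot: [-0.155, -3.137, -0.001]
force: [0.1, -0.3, 0.5]
gripper_width: 0.0851
grasp_force: 0.0
```

```bash
cat > look.py <<'E'
from h import *
import sys
n=sys.argv[1]; HUE['green']=(45,95);HUE['blue']=(100,135)
s=robot.read_state();p,d=robot.grab_frame('wrist');c=cam('wrist',s);cv2.imwrite(f'pics/{n}.png',p);np.savez(f'pics/{n}.npz',p=p,d=d)
z3=depthz(c,d)
for col in HUE:
  for nm,z,zr in(('floor',.004,(-.01,.018)),('low',.032,(.022,.042)),('onnest',.036,(.026,.046)),('high',.064,(.052,.08))):
    for o in comps(p,c,z3,col,z,zr=zr,smin=60,vmin=25,amin=800): print(nm,*o)
E
python3 look.py w1; python3 -c "
from h import *
to(633,63,200,-5.7)"
```

```text
floor blue [307.  10.] xy 486 110 LxW 17 141 long axis deg 84.4 zmed 4
low blue [479. 287.] xy 766 264 LxW 30 131 long axis deg 76.2 zmed 33
low blue [319. 186.] xy 635 102 LxW 21 50 long axis deg -7.8 zmed 32
low blue [229. 183.] xy 623 20 LxW 32 50 long axis deg -7.5 zmed 32
onnest blue [481. 288.] xy 767 264 LxW 31 132 long axis deg 75.9 zmed 36
onnest blue [319. 186.] xy 634 102 LxW 21 49 long axis deg -5.7 zmed 32
onnest blue [229. 183.] xy 623 20 LxW 31 49 long axis deg -7.5 zmed 32
low yellow [451. 150.] xy 615 220 LxW 35 55 long axis deg 11.7 zmed 32
onnest yellow [452. 151.] xy 614 219 LxW 34 54 long axis deg 11.7 zmed 32
high yellow [471. 303.] xy 756 235 LxW 26 73 long axis deg 75.5 zmed 67
floor red [ 79. 173.] xy 609 -134 LxW 81 143 long axis deg -86.5 zmed 4
high red [278. 196.] xy 635 65 LxW 51 111 long axis deg -4.6 zmed 64
high green [514. 138.] xy 608 256 LxW 55 112 long axis deg 11.5 zmed 65
clock 2.15 tcp [633.2  64.4 200.1] toolyaw 84.4 tilt [-0.0005  0.0003] q7 1.39 SHIFT cm [ 0.01 -0.14  0.01] TURN 0.001
```

The wrist view agrees within 2 mm. Descending to grip red.

Emit:
send_rows(
  plan=[
    [[-0.1,0,2],0,8.5],
    [[0,0,3],0,8.5],
    [[0,0,3],0,8.5],
    [[0,0,3],0,8.5],
    [[0,0,1.5],0,8.5],
    [[0,0,1],0,8.5],
    [[0,0,0],0,8.5],
    [[0,0,0],0,8.5],
  ],
)

```text
clock: 2.95
eef_pos: [0.6354, 0.0638, 0.0666]
tcp_rot: [0.152, 3.136, 0.001]
force: [-0.3, -0.9, -0.2]
gripper_width: 0.0851
grasp_force: 0.0
```

Emit:
send_rows(
  plan=[
    [[0,0,0],0,4.5],
    [[0,0,0],0,4.5],
    [[0,0,0],0,4.5],
    [[0,0,0],0,4.5],
    [[0,0,0],0,4.5],
    [[0,0,0],0,4.5],
  ],
  force=40,
)

```text
clock: 3.55
eef_pos: [0.6354, 0.0637, 0.0667]
tcp_rot: [0.152, 3.136, 0.001]
force: [-0.5, -0.8, 6.0]
gripper_width: 0.0493
grasp_force: 42.4
```

Emit:
send_rows(
  plan=[
    [[0,0,-0.5],0,4.5],
    [[0,0,-1.5],0,4.5],
    [[0,0,-3],0,4.5],
    [[0,0,-3],0,4.5],
    [[0,0,-3],0,4.5],
    [[0,0,-3],0,4.5],
    [[0,0,0],0,4.5],
  ],
)

```text
clock: 4.25
eef_pos: [0.6371, 0.0638, 0.2113]
tcp_rot: [0.152, 3.129, 0.003]
force: [0.6, -0.6, -1.1]
gripper_width: 0.049
grasp_force: 41.8
```

```bash
python3 look.py w2; python3 -c "
from h import *
to(608,-135,200,93.5)"
```

```text
floor blue [300.   8.] xy 488 110 LxW 14 140 long axis deg 84.6 zmed 4
low blue [461. 280.] xy 782 259 LxW 62 129 long axis deg 76.1 zmed 33
onnest blue [464. 281.] xy 759 255 LxW 56 139 long axis deg -82.5 zmed 35
low yellow [446. 143.] xy 616 221 LxW 35 53 long axis deg 11.3 zmed 32
onnest yellow [446. 143.] xy 615 219 LxW 33 52 long axis deg 11.3 zmed 32
high yellow [462. 292.] xy 759 235 LxW 30 73 long axis deg 75.6 zmed 67
floor red [ 82. 164.] xy 609 -134 LxW 81 142 long axis deg -86.6 zmed 4
high green [  9. 352.] xy 780 -230 LxW 22 108 long axis deg -5.0 zmed 69
high green [509. 131.] xy 608 256 LxW 55 111 long axis deg 11.7 zmed 65
clock 4.3 tcp [635.8  63.7 208.4] toolyaw 84.5 tilt [0.0051 0.001 ] q7 1.4 SHIFT cm [  0.85 -20.05   0.81] TURN 1.413
```

Emit:
send_rows(
  plan=[
    [[0,0,0],0.14,4.5],
    [[0,0,0],0.14,4.5],
    [[0,0,0],0.14,4.5],
    [[0,0,0],0.14,4.5],
    [[0,0,0],0.14,4.5],
    [[0,0,0],0.14,4.5],
    [[0,0,0],0.14,4.5],
    [[0,0,0],0.14,4.5],
    [[0,0,0],0.14,4.5],
    [[0,0,0],0.15,4.5],
  ],
)

```text
clock: 5.3
eef_pos: [0.6334, 0.0636, 0.2035]
tcp_rot: [-2.155, -2.284, 0.004]
force: [0.2, -0.6, -1.3]
gripper_width: 0.0493
grasp_force: 41.8
```

Emit:
send_rows(
  plan=[
    [[-1.5,-0.3,0],0,4.5],
    [[-2.5,-0.5,0],0,4.5],
    [[-3,-0.6,0],0,4.5],
    [[-3,-0.6,0],0,4.5],
    [[-3,-0.6,0],0,4.5],
    [[-3,-0.6,0.5],0,4.5],
    [[-2.2,-0.5,0.5],0,4.5],
    [[-1.5,-0.3,0],0,4.5],
    [[0,0,0],0,4.5],
    [[0,0,0],0,4.5],
  ],
)

```text
clock: 6.3
eef_pos: [0.6072, -0.1349, 0.1952]
tcp_rot: [-2.147, -2.292, -0.001]
force: [-0.3, 0.3, -1.3]
gripper_width: 0.0494
grasp_force: 41.8
```

```bash
python3 look.py w3; python3 -c "
from h import *
to(608,-135,200,93.5)"
```

```text
low blue [315.  12.] xy 625 8 LxW 21 51 long axis deg 3.7 zmed 32
onnest blue [315.  11.] xy 625 7 LxW 20 51 long axis deg 3.7 zmed 32
floor yellow [117. 298.] xy 434 -293 LxW 62 82 long axis deg 2.4 zmed 4
floor red [282. 131.] xy 606 -85 LxW 41 81 long axis deg 3.8 zmed 4
high red [ 85. 175.] xy 452 -125 LxW 63 70 long axis deg 12.9 zmed 72
high green [480. 310.] xy 801 -231 LxW 17 149 long axis deg -4.9 zmed 70
clock 6.35 tcp [ 607.6 -133.8  195.3] toolyaw 3.8 tilt [0.0002 0.0013] q7 0.38 SHIFT cm [-0.12  0.04 -0.47] TURN 0.006
```

View pics/w3.png

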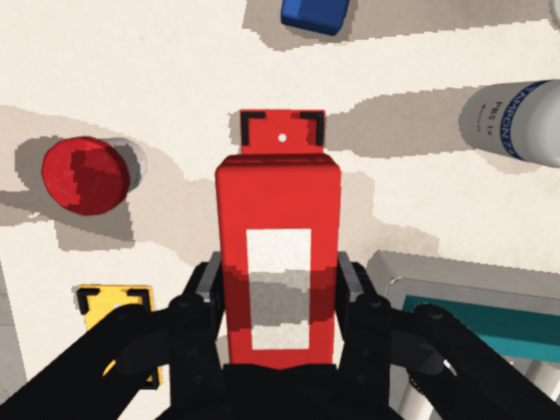

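The wrist picture shows the red case (278,260) aligned over its nest (282,131), with the guides visible at (250,125) and (315,125). The cup at (90,175) is clear.

```bash
python3 -c "
from h import *
s=robot.read_state();c=cam('wrist',s)
print(plane(c,[[220,170],[338,168],[249,230],[310,229],[251,350],[309,349]],s['eef_pos'][2]-.0027).round(4))"
```

```text
[[ 0.5812 -0.0821  0.1926]
 [ 0.6264 -0.0783  0.1926]
 [ 0.5933 -0.1063  0.1926]
 [ 0.6181 -0.1042  0.1926]
 [ 0.5965 -0.1666  0.1926]
 [ 0.6234 -0.1643  0.1926]]
```

Emit:
send_rows(
  plan=[
    [[-0.1,0,2],0,4.5],
    [[0,0,3],0,4.5],
    [[0,0,3],0,4.5],
    [[0,0,3],0,4.5],
    [[0,0,2],0,4.5],
    [[0,0,1],0,4.5],
    [[0,0,0],0,4.5],
    [[0,0,0],0,4.5],
  ],
)

```text
clock: 7.15
eef_pos: [0.6082, -0.1359, 0.0563]
tcp_rot: [2.147, 2.292, 0.002]
force: [0.4, 0.1, -2.0]
gripper_width: 0.0493
grasp_force: 41.7
```

Emit:
send_rows(
  plan=[
    [[0,0,1],0,4.5],
    [[0,0,0.5],0,4.5],
    [[0,0,0.2],0,4.5],
    [[0,0,0],0,4.5],
    [[0,0,0],0,4.5],
  ],
)

```text
clock: 7.65
eef_pos: [0.6073, -0.1364, 0.0387]
tcp_rot: [-2.149, -2.291, -0.001]
force: [-2.5, 0.8, 3.2]
gripper_width: 0.0493
grasp_force: 42.1
```

Emit:
send_rows(
  plan=[
    [[0,0,0],0,6.5],
    [[0,0,0],0,8.5],
    [[0,0,0],0,8.5],
    [[0,0,-1],0,8.5],
    [[0,0,-2],0,8.5],
    [[0,0,-3.5],0,8.5],
    [[0,0,-4],0,8.5],
    [[0,0,-4],0,8.5],
    [[0,0,-2],0,8.5],
    [[0,0,0],0,8.5],
  ],
)

```text
clock: 8.65
eef_pos: [0.6094, -0.1374, 0.2082]
tcp_rot: [2.145, 2.286, 0.008]
force: [1.2, -1.0, -0.1]
gripper_width: 0.0851
grasp_force: 0.0
```

```bash
python3 look.py w4; python3 -c "
from h import *
to(607.5,257.5,200,11.4)"
```

```text
low blue [309.  11.] xy 625 8 LxW 21 52 long axis deg 3.7 zmed 32
onnest blue [309.  11.] xy 624 7 LxW 20 51 long axis deg 3.7 zmed 32
floor yellow [110. 292.] xy 431 -299 LxW 71 76 long axis deg 3.3 zmed 4
floor red [278. 180.] xy 609 -135 LxW 80 143 long axis deg -86.6 zmed 35
low red [276. 181.] xy 607 -136 LxW 52 113 long axis deg -85.0 zmed 36
onnest red [276. 182.] xy 607 -136 LxW 51 111 long axis deg -85.0 zmed 36
high red [ 89. 168.] xy 452 -125 LxW 63 70 long axis deg 12.8 zmed 72
high green [490. 300.] xy 819 -230 LxW 12 145 long axis deg -4.9 zmed 71
clock 8.7 tcp [ 608.2 -136.9  205.6] toolyaw 3.7 tilt [ 0.0042 -0.0001] q7 0.38 SHIFT cm [39.36  2.44  0.56] TURN 1.436
```

Red is seated: centre within 2 mm of its nest, top at 36 mm. Now green.

Emit:
send_rows(
  plan=[
    [[3,0.2,0],0,8.5],
    [[4,0.2,0],0,8.5],
    [[4.5,0.3,0],0,8.5],
    [[4.5,0.3,0],0,8.5],
    [[4.5,0.3,0],0,8.5],
    [[4.5,0.3,0],0,8.5],
    [[4.5,0.3,0],0,8.5],
    [[4.5,0.2,0],0,8.5],
    [[3.5,0.2,0],0,8.5],
    [[1.8,0.1,0],0,8.5],
  ],
)

```text
clock: 9.7
eef_pos: [0.604, 0.2617, 0.2012]
tcp_rot: [-2.141, -2.295, 0.003]
force: [-1.0, 0.1, -0.1]
gripper_width: 0.085
grasp_force: 0.0
```

Emit:
send_rows(
  plan=[
    [[0,0,0],0.14,8.5],
    [[0,0,0],0.145,8.5],
    [[0,0,0],0.145,8.5],
    [[0,0,0],0.145,8.5],
    [[0,0,0],0.145,8.5],
    [[0,0,0],0.145,8.5],
    [[0,0,0],0.145,8.5],
    [[0,0,0],0.145,8.5],
    [[0,0,0],0.145,8.5],
    [[0,0,0],0.136,8.5],
  ],
)

```text
clock: 10.7
eef_pos: [0.606, 0.2552, 0.2023]
tcp_rot: [3.126, 0.299, -0.002]
force: [0.1, 0.1, 0.3]
gripper_width: 0.0852
grasp_force: 0.0
```

Emit:
send_rows(
  plan=[
    [[0,0,0],0,8.5],
    [[0,0,0],0,8.5],
  ],
)

```text
clock: 10.9
eef_pos: [0.606, 0.2561, 0.2027]
tcp_rot: [3.125, 0.315, -0.001]
force: [-0.3, -0.2, -0.5]
gripper_width: 0.085
grasp_force: 0.0
```

```bash
python3 look.py w5; python3 -c "
from h import *
to(607.5,257.5,66.5,11.4)"
```

```text
floor blue [345. 323.] xy 454 133 LxW 80 99 long axis deg 87.7 zmed 4
low blue [486. 200.] xy 632 62 LxW 50 114 long axis deg 82.1 zmed 32
onnest blue [486. 200.] xy 632 64 LxW 49 112 long axis deg 82.1 zmed 32
low yellow [320. 180.] xy 620 221 LxW 26 53 long axis deg 11.5 zmed 32
low yellow [230. 177.] xy 606 303 LxW 30 52 long axis deg 11.5 zmed 32
onnest yellow [320. 181.] xy 619 221 LxW 26 49 long axis deg 11.5 zmed 32
onnest yellow [230. 178.] xy 606 302 LxW 30 49 long axis deg 9.6 zmed 32
floor green [226. 305.] xy 439 294 LxW 79 96 long axis deg -87.7 zmed 5
low green [116.  58.] xy 682 411 LxW 48 87 long axis deg -9.3 zmed 33
onnest green [75. 44.] xy 698 442 LxW 76 93 long axis deg 40.5 zmed 44
high green [276. 186.] xy 610 261 LxW 49 111 long axis deg 11.4 zmed 64
clock 10.95 tcp [606.  256.3 202.9] toolyaw -78.5 tilt [-0.0006 -0.0008] q7 -1.64 SHIFT cm [ 0.18 -0.09 13.64] TURN 0.002
```

Emit:
send_rows(
  plan=[
    [[0.3,-0.2,2],0,8.5],
    [[0,0,3],0,8.5],
    [[0,0,3],0,8.5],
    [[0,0,3],0,8.5],
    [[0,0,1.6],0,8.5],
    [[0,0,1],0,8.5],
    [[0,0,0],0,8.5],
    [[0,0,0],0,8.5],
  ],
)

```text
clock: 11.75
eef_pos: [0.6095, 0.2599, 0.0686]
tcp_rot: [-3.125, -0.312, -0.003]
force: [0.6, 0.1, 0.7]
gripper_width: 0.0853
grasp_force: 0.0
```

Emit:
send_rows(
  plan=[
    [[0,0,0],0,4.5],
    [[0,0,0],0,4.5],
    [[0,0,0],0,4.5],
    [[0,0,0],0,4.5],
    [[0,0,0],0,4.5],
    [[0,0,0],0,4.5],
  ],
  force=40,
)

```text
clock: 12.35
eef_pos: [0.6094, 0.2601, 0.0687]
tcp_rot: [-3.125, -0.312, -0.003]
force: [-0.8, 0.1, 5.7]
gripper_width: 0.0491
grasp_force: 43.0
```

Emit:
send_rows(
  plan=[
    [[0,0,-0.5],0,4.5],
    [[0,0,-1.5],0,4.5],
    [[0,0,-3],0,4.5],
    [[0,0,-3],0,4.5],
    [[0,0,-3],0,4.5],
    [[0,0,-2.5],0,4.5],
    [[0,0,0],0,4.5],
    [[0,0,0],0,4.5],
  ],
)

```text
clock: 13.15
eef_pos: [0.6086, 0.2598, 0.2028]
tcp_rot: [-3.126, -0.312, -0.001]
force: [-1.7, -0.2, -2.5]
gripper_width: 0.0489
grasp_force: 42.2
```

```bash
python3 -c "
from h import *
to(436,316,200,89.6)"
```

```text
clock 13.15 tcp [608.6 259.8 202.8] toolyaw -78.6 tilt [0.0006 0.0006] q7 -1.64 SHIFT cm [-15.81  -8.92   0.28] TURN -1.365
```

Emit:
send_rows(
  plan=[
    [[-1.5,-0.9,0],0,4.5],
    [[-2.5,-1.4,0],0,4.5],
    [[-3,-1.7,0],0,4.5],
    [[-3,-1.7,0],0,4.5],
    [[-3,-1.7,0],0,4.5],
    [[-1.8,-1,0],0,4.5],
    [[-1,-0.5,0],0,4.5],
  ],
)

```text
clock: 13.85
eef_pos: [0.4331, 0.3164, 0.2007]
tcp_rot: [3.124, 0.316, -0.005]
force: [0.1, -0.4, -1.2]
gripper_width: 0.0493
grasp_force: 42.2
```

Emit:
send_rows(
  plan=[
    [[0,0,0],-0.13,4.5],
    [[0,0,0],-0.14,4.5],
    [[0,0,0],-0.14,4.5],
    [[0,0,0],-0.14,4.5],
    [[0,0,0],-0.14,4.5],
    [[0,0,0],-0.14,4.5],
    [[0,0,0],-0.14,4.5],
    [[0,0,0],-0.14,4.5],
    [[0,0,0],-0.14,4.5],
    [[0,0,0],-0.115,4.5],
  ],
)

```text
clock: 14.85
eef_pos: [0.4364, 0.3148, 0.2012]
tcp_rot: [2.224, 2.218, -0.003]
force: [-0.2, -0.4, -1.7]
gripper_width: 0.049
grasp_force: 42.2
```

Emit:
send_rows(
  plan=[
    [[0,0,0],0,4.5],
    [[0,0,0],0,4.5],
  ],
)

```text
clock: 15.05
eef_pos: [0.4363, 0.3152, 0.2016]
tcp_rot: [2.233, 2.209, -0.002]
force: [0.1, 0.9, -1.5]
gripper_width: 0.0489
grasp_force: 42.2
```

```bash
python3 look.py w6; python3 -c "
from h import *
to(436,316,200,89.6)
f=np.load('pics/w6.npz')
s=robot.read_state();c=cam('wrist',s);zt=s['eef_pos'][2]-.0047
z3=depthz(c,f['d']);print(zt)
h=cv2.cvtColor(f['p'],cv2.COLOR_BGR2HSV)
m=((h[...,1]<40)&(h[...,2]>120)&(abs(z3[...,2]-zt)<.006)).astype(np.uint8)
for q in cv2.findContours(m,0,1)[0]:
  if cv2.contourArea(q)>1500: print('label',q.mean((0,1)),cv2.minAreaRect(np.float32(plane(c,q,zt)[:,:2]*1000)))
"
```

```text
low yellow [455. 232.] xy 607 264 LxW 52 114 long axis deg -80.6 zmed 32
onnest yellow [456. 233.] xy 605 266 LxW 50 112 long axis deg -80.7 zmed 32
floor green [278. 125.] xy 436 366 LxW 41 77 long axis deg 1.9 zmed 4
low green [546.  54.] xy 653 421 LxW 27 69 long axis deg -75.3 zmed 32
onnest green [551.  47.] xy 652 426 LxW 20 54 long axis deg -75.2 zmed 40
clock 15.1 tcp [436.3 315.3 201.8] toolyaw -0.6 tilt [-0.0004 -0.0009] q7 -0.63 SHIFT cm [ 0.07 -0.03  0.18] TURN -0.003
0.19710860107408196
label [279.15168539 282.64606742] ((436.1737060546875, 315.250732421875), (60.738372802734375, 26.719764709472656), 89.44332885742188)
```

View pics/w6.png

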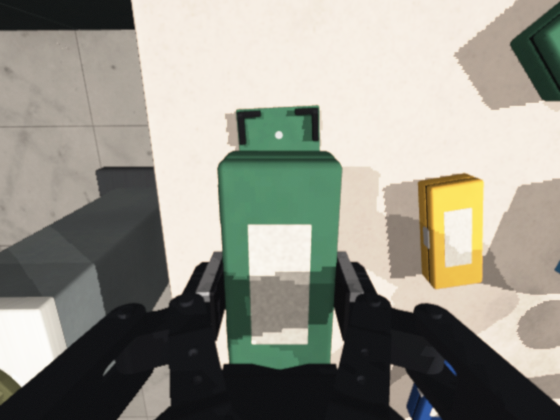

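The picture shows the green case (278,260) held square over the green nest (279,130), label centre at (436,315). Lowering.

Emit:
send_rows(
  plan=[
    [[0,0,2],-0.02,4.5],
    [[0,0,3],0,4.5],
    [[0,0,3],0,4.5],
    [[0,0,3],0,4.5],
    [[0,0,2],0,4.5],
    [[0,0,1],0,4.5],
    [[0,0,0.8],0,4.5],
    [[0,0,0.6],0,4.5],
    [[0,0,0.4],0,4.5],
    [[0,0,0],0,4.5],
  ],
)

```text
clock: 16.1
eef_pos: [0.4363, 0.316, 0.0445]
tcp_rot: [-2.207, -2.236, -0.001]
force: [0.6, 0.4, -1.9]
gripper_width: 0.0491
grasp_force: 42.1
```

Emit:
send_rows(
  plan=[
    [[0,0,0.3],0,4.5],
    [[0,0,0.1],0,4.5],
    [[0,0,0],0,4.5],
  ],
)

```text
clock: 16.4
eef_pos: [0.4363, 0.316, 0.0406]
tcp_rot: [-2.207, -2.236, -0.001]
force: [-0.5, 0.2, -2.1]
gripper_width: 0.0488
grasp_force: 42.2
```

Emit:
send_rows(
  plan=[
    [[0,0,0],0,6.5],
    [[0,0,0],0,8.5],
    [[0,0,0],0,8.5],
    [[0,0,-1],0,8.5],
    [[0,0,-2],0,8.5],
    [[0,0,-3.5],0,8.5],
    [[0,0,-4],0,8.5],
    [[0,0,-4],0,8.5],
    [[0,0,-1.3],0,8.5],
    [[0,0,0],0,8.5],
  ],
)

```text
clock: 17.4
eef_pos: [0.4374, 0.3167, 0.2014]
tcp_rot: [-2.207, -2.235, -0.009]
force: [0.6, -0.1, -0.3]
gripper_width: 0.0848
grasp_force: 0.0
```

```bash
python3 look.py w7; python3 -c "
from h import *
to(606,261,200,99.8)
to(631,60,200,82.1)"
```

```text
floor blue [291. 327.] xy 452 131 LxW 79 105 long axis deg 87.6 zmed 4
low yellow [451. 238.] xy 606 264 LxW 54 114 long axis deg -80.5 zmed 32
onnest yellow [451. 239.] xy 605 266 LxW 50 112 long axis deg -80.6 zmed 32
floor green [278. 166.] xy 437 317 LxW 78 140 long axis deg -87.7 zmed 4
low green [277. 185.] xy 436 317 LxW 51 113 long axis deg -89.3 zmed 36
low green [545.  66.] xy 655 421 LxW 29 71 long axis deg -74.1 zmed 32
onnest green [278. 185.] xy 436 318 LxW 50 111 long axis deg -89.3 zmed 36
onnest green [548.  59.] xy 653 423 LxW 26 62 long axis deg -74.1 zmed 41
clock 17.45 tcp [436.4 316.  199.1] toolyaw 0.7 tilt [0.0011 0.0016] q7 -0.61 SHIFT cm [-5.73 16.89 -0.08] TURN -0.158
clock 17.45 tcp [436.4 316.  199.1] toolyaw 0.7 tilt [0.0011 0.0016] q7 -0.61 SHIFT cm [-25.86  19.13  -0.11] TURN 0.151
```

Green is seated: (436,317), top at 36 mm. Next is yellow.

Emit:
send_rows(
  plan=[
    [[-0.7,2,0],0,8.5],
    [[-1.1,3.3,0],0,8.5],
    [[-1.2,3.6,0],0,8.5],
    [[-1.2,3.6,0],0,8.5],
    [[-1,2.8,0],0,8.5],
    [[-0.5,1.6,0],0,8.5],
    [[0,0,1],-0.08,8.5],
    [[0,0,1],-0.075,8.5],
    [[0,0,0],0,8.5],
    [[0,0,0],0,8.5],
  ],
)

```text
clock: 18.45
eef_pos: [0.6049, 0.2606, 0.1765]
tcp_rot: [-2.029, -2.397, 0.005]
force: [-0.3, -0.1, 1.1]
gripper_width: 0.0846
grasp_force: 0.0
```

```bash
python3 look.py w8; python3 -c "
from h import *
to(606,261,34,99.8)"
```

```text
floor blue [115. 268.] xy 453 122 LxW 79 122 long axis deg 87.0 zmed 4
floor blue [441. 207.] xy 760 263 LxW 11 120 long axis deg 75.9 zmed 9
low blue [281. 349.] xy 635 98 LxW 47 50 long axis deg -8.0 zmed 32
low blue [455. 215.] xy 756 264 LxW 15 119 long axis deg 76.3 zmed 34
onnest blue [281. 350.] xy 634 100 LxW 44 48 long axis deg -8.0 zmed 32
onnest blue [457. 215.] xy 756 264 LxW 15 120 long axis deg 76.3 zmed 36
low yellow [286. 188.] xy 610 264 LxW 50 110 long axis deg -80.5 zmed 32
onnest yellow [286. 188.] xy 610 265 LxW 49 108 long axis deg -80.5 zmed 32
high yellow [464. 247.] xy 754 250 LxW 22 66 long axis deg 75.8 zmed 67
floor green [116.  88.] xy 437 316 LxW 81 140 long axis deg -88.0 zmed 5
low green [80. 86.] xy 438 317 LxW 56 113 long axis deg -89.3 zmed 36
onnest green [77. 86.] xy 439 317 LxW 52 111 long axis deg -89.2 zmed 36
onnest green [431.  16.] xy 697 407 LxW 31 77 long axis deg 9.3 zmed 44
clock 18.5 tcp [605.4 260.9 177.5] toolyaw 9.5 tilt [-0.0013 -0.0009] q7 -0.13 SHIFT cm [1.000e-02 8.000e-02 1.435e+01] TURN -0.005
```

Emit:
send_rows(
  plan=[
    [[0.2,0.3,2],0,8.5],
    [[0,0,3],0,8.5],
    [[0,0,3],0,8.5],
    [[0,0,3],0,8.5],
    [[0,0,2],0,8.5],
    [[0,0,1.1],0,8.5],
    [[0,0,0],0,8.5],
    [[0,0,0],0,8.5],
  ],
)

```text
clock: 19.3
eef_pos: [0.6092, 0.2638, 0.0385]
tcp_rot: [2.027, 2.399, 0.002]
force: [-0.1, 0.3, -0.2]
gripper_width: 0.0852
grasp_force: 0.0
```

Emit:
send_rows(
  plan=[
    [[0,0,0],0,4.5],
    [[0,0,0],0,4.5],
    [[0,0,0],0,4.5],
    [[0,0,0],0,4.5],
    [[0,0,0],0,4.5],
    [[0,0,0],0,4.5],
  ],
  force=40,
)

```text
clock: 19.9
eef_pos: [0.6095, 0.2639, 0.0389]
tcp_rot: [2.027, 2.399, 0.004]
force: [-0.3, 0.1, 6.5]
gripper_width: 0.0494
grasp_force: 43.5
```

Emit:
send_rows(
  plan=[
    [[0,0,-0.5],0,4.5],
    [[0,0,-1.5],0,4.5],
    [[0,0,-3],0,4.5],
    [[0,0,-3],0,4.5],
    [[0,0,-3],0,4.5],
    [[0,0,-3],0,4.5],
    [[0,0,-2.5],0,4.5],
    [[0,0,0],0,4.5],
    [[0,0,0],0,4.5],
  ],
)

```text
clock: 20.8
eef_pos: [0.6084, 0.2634, 0.2029]
tcp_rot: [2.027, 2.4, 0.001]
force: [0.0, 0.0, -2.4]
gripper_width: 0.0489
grasp_force: 42.8
```

```bash
python3 -c "
from h import *
to(434,-336,200,92.5)"
```

```text
clock 20.8 tcp [608.4 263.4 202.9] toolyaw 9.6 tilt [0.0006 0.0006] q7 -0.13 SHIFT cm [-56.18 -27.22   0.24] TURN 0.124
```

Emit:
send_rows(
  plan=[
    [[-1.5,-0.7,0],0,4.5],
    [[-3,-1.5,0],0,4.5],
    [[-4,-1.9,0],0,4.5],
    [[-4,-1.9,0],0,4.5],
    [[-4,-1.9,0],0,4.5],
    [[-4,-2,0],0,4.5],
    [[-4,-2,0],0,4.5],
    [[-4,-2,0],0,4.5],
    [[-4,-2,0],0,4.5],
    [[-4,-1.9,0],0,4.5],
  ],
)

```text
clock: 21.8
eef_pos: [0.4911, -0.1284, 0.2007]
tcp_rot: [-2.026, -2.397, 0.002]
force: [1.0, -0.1, -1.6]
gripper_width: 0.0491
grasp_force: 42.7
```

Emit:
send_rows(
  plan=[
    [[-4,-1.9,0],0,4.5],
    [[-4,-1.9,0],0,4.5],
    [[-4,-2,0],0,4.5],
    [[-3.5,-1.7,0],0,4.5],
    [[-2.8,-1.3,0],0,4.5],
    [[-1.4,-0.6,0],0,4.5],
    [[0,0,0],0.06,4.5],
    [[0,0,0],0.064,4.5],
    [[0,0,0],0,4.5],
    [[0,0,0],0,4.5],
  ],
)

```text
clock: 22.8
eef_pos: [0.433, -0.3358, 0.2013]
tcp_rot: [-2.17, -2.269, 0.001]
force: [-0.5, 0.6, -1.6]
gripper_width: 0.0488
grasp_force: 42.7
```

```bash
cat > lab.py <<'E'
from h import *
import sys
f=np.load(f'pics/{sys.argv[1]}.npz')
s=robot.read_state();c=cam('wrist',s);zt=s['eef_pos'][2]-float(sys.argv[2])/1000
z3=depthz(c,f['d']);h=cv2.cvtColor(f['p'],cv2.COLOR_BGR2HSV)
m=((h[...,1]<40)&(h[...,2]>110)&(abs(z3[...,2]-zt)<.008)).astype(np.uint8)
for q in cv2.findContours(m,0,1)[0]:
  if cv2.contourArea(q)>1500: print('label',q.mean((0,1)),cv2.minAreaRect(np.float32(plane(c,q,zt)[:,:2]*1000)))
E
python3 look.py w9; python3 lab.py w9 6.8; python3 -c "
from h import *
to(434,-336,200,92.5)"
```

```text
floor yellow [272. 128.] xy 433 -285 LxW 42 80 long axis deg 2.6 zmed 4
floor red [490.  32.] xy 613 -187 LxW 39 84 long axis deg 2.4 zmed 5
low red [510.  13.] xy 609 -185 LxW 20 58 long axis deg 2.3 zmed 36
onnest red [513.  13.] xy 608 -186 LxW 19 54 long axis deg 2.3 zmed 36
label [279.08011869 283.83976261] ((433.3927001953125, -337.54541015625), (25.009761810302734, 58.765716552734375), 2.5266449451446533)
clock 22.85 tcp [ 433.4 -335.8  201.6] toolyaw 2.6 tilt [-0.0012  0.0009] q7 0.81 SHIFT cm [-0.02  0.06  0.16] TURN 0.001
```

Emit:
send_rows(
  plan=[
    [[0.2,0,2],0,4.5],
    [[0,0,3],0,4.5],
    [[0,0,3],0,4.5],
    [[0,0,3],0,4.5],
    [[0,0,2],0,4.5],
    [[0,0,1],0,4.5],
    [[0,0,0.8],0,4.5],
    [[0,0,0.6],0,4.5],
    [[0,0,0.2],0,4.5],
    [[0,0,0],0,4.5],
  ],
)

```text
clock: 23.85
eef_pos: [0.4345, -0.3342, 0.0467]
tcp_rot: [2.171, 2.269, 0.001]
force: [-0.2, -0.3, -0.3]
gripper_width: 0.0489
grasp_force: 42.7
```

Emit:
send_rows(
  plan=[
    [[0,0,0.3],0,4.5],
    [[0,0,0.1],0,4.5],
    [[0,0,0],0,4.5],
  ],
)

```text
clock: 24.15
eef_pos: [0.4346, -0.3342, 0.0428]
tcp_rot: [2.172, 2.269, 0.001]
force: [-0.9, 0.2, 1.8]
gripper_width: 0.0491
grasp_force: 43.1
```

Emit:
send_rows(
  plan=[
    [[0,0,0],0,6.5],
    [[0,0,0],0,8.5],
    [[0,0,0],0,8.5],
    [[0,0,-1],0,8.5],
    [[0,0,-2],0,8.5],
    [[0,0,-3.5],0,8.5],
    [[0,0,-4],0,8.5],
    [[0,0,-4],0,8.5],
    [[0,0,-1.3],0,8.5],
    [[0,0,0],0,8.5],
  ],
)

```text
clock: 25.15
eef_pos: [0.4353, -0.335, 0.2029]
tcp_rot: [2.169, 2.267, 0.004]
force: [-0.1, -0.3, -0.3]
gripper_width: 0.085
grasp_force: 0.0
```

```bash
python3 look.py w10|grep yellow; python3 -c "
from h import *
to(631,61,200,82.1)"
```

```text
floor yellow [279. 172.] xy 435 -335 LxW 80 142 long axis deg -87.5 zmed 35
low yellow [278. 184.] xy 435 -335 LxW 52 112 long axis deg -87.5 zmed 36
onnest yellow [278. 184.] xy 434 -334 LxW 51 110 long axis deg -87.6 zmed 36
clock 25.2 tcp [ 434.5 -334.1  200.9] toolyaw 2.5 tilt [0.0019 0.0001] q7 0.81 SHIFT cm [38.6  21.38  0.13] TURN 0.182
```

Yellow is seated exactly. Finally, blue.

Emit:
send_rows(
  plan=[
    [[2,1.1,0],0,8.5],
    [[3.6,2,0],0,8.5],
    [[4,2.2,0],0,8.5],
    [[4,2.2,0],0,8.5],
    [[4,2.2,0],0,8.5],
    [[4,2.2,0],0,8.5],
    [[4,2.2,0],0,8.5],
    [[4,2.2,0],0,8.5],
    [[4,2.3,0],0,8.5],
    [[3,1.7,0],0,8.5],
  ],
)

```text
clock: 26.2
eef_pos: [0.6205, 0.0443, 0.1974]
tcp_rot: [-2.167, -2.271, 0.004]
force: [0.5, -0.1, 0.4]
gripper_width: 0.0846
grasp_force: 0.0
```

Emit:
send_rows(
  plan=[
    [[1.5,0.8,0],0,8.5],
    [[0.5,0.3,0.5],0.09,8.5],
    [[0,0,1],0.092,8.5],
    [[0,0,0.5],0,8.5],
    [[0,0,0],0,8.5],
    [[0,0,0],0,8.5],
  ],
)

```text
clock: 26.8
eef_pos: [0.6307, 0.06, 0.1801]
tcp_rot: [-2.369, -2.063, 0.001]
force: [-0.2, 0.7, 0.1]
gripper_width: 0.0851
grasp_force: 0.0
```

```bash
python3 look.py w11|grep blue; python3 -c "
from h import *
to(631,61,37,82.1)"
```

```text
floor blue [ 81. 150.] xy 452 112 LxW 80 140 long axis deg 87.6 zmed 4
low blue [280. 191.] xy 631 59 LxW 50 111 long axis deg 81.8 zmed 32
onnest blue [280. 191.] xy 631 61 LxW 49 110 long axis deg 82.2 zmed 32
clock 26.85 tcp [630.9  60.2 180.5] toolyaw -7.9 tilt [0.0001 0.    ] q7 -0.06 SHIFT cm [ 8.000e-02 -1.000e-02  1.435e+01] TURN -0.0
```

Emit:
send_rows(
  plan=[
    [[0,0,2],0,8.5],
    [[0,0,3],0,8.5],
    [[0,0,3],0,8.5],
    [[0,0,3],0,8.5],
    [[0,0,2],0,8.5],
    [[0,0,1.4],0,8.5],
    [[0,0,0],0,8.5],
    [[0,0,0],0,8.5],
  ],
)

```text
clock: 27.65
eef_pos: [0.6317, 0.0608, 0.0372]
tcp_rot: [2.369, 2.063, 0.002]
force: [0.4, 0.6, 0.4]
gripper_width: 0.0853
grasp_force: 0.0
```

Emit:
send_rows(
  plan=[
    [[0,0,0],0,4.5],
    [[0,0,0],0,4.5],
    [[0,0,0],0,4.5],
    [[0,0,0],0,4.5],
    [[0,0,0],0,4.5],
    [[0,0,0],0,4.5],
  ],
  force=40,
)

```text
clock: 28.25
eef_pos: [0.632, 0.0611, 0.0377]
tcp_rot: [2.369, 2.063, 0.003]
force: [-0.6, -0.4, 5.4]
gripper_width: 0.0488
grasp_force: 43.9
```

Emit:
send_rows(
  plan=[
    [[0,0,-0.5],0,4.5],
    [[0,0,-1.5],0,4.5],
    [[0,0,-3],0,4.5],
    [[0,0,-3],0,4.5],
    [[0,0,-3],0,4.5],
    [[0,0,-3],0,4.5],
    [[0,0,-2.5],0,4.5],
    [[0,0,0],0,4.5],
    [[0,0,0],0,4.5],
  ],
)

```text
clock: 29.15
eef_pos: [0.631, 0.0609, 0.2019]
tcp_rot: [2.369, 2.063, 0.002]
force: [-0.9, -0.1, -1.5]
gripper_width: 0.0489
grasp_force: 43.1
```

```bash
python3 -c "
from h import *
to(451,112,200,88)"
```

```text
clock 29.15 tcp [631.   60.9 201.9] toolyaw -7.9 tilt [0.0009 0.0006] q7 -0.07 SHIFT cm [  2.58 -18.53   0.18] TURN -0.103
```

Emit:
send_rows(
  plan=[
    [[0.2,-1.5,0],0,4.5],
    [[0.4,-2.8,0],0,4.5],
    [[0.5,-3.6,0],0,4.5],
    [[0.5,-3.6,0],0,4.5],
    [[0.5,-3.5,0],0,4.5],
    [[0.4,-2.5,0],0,4.5],
    [[0.1,-1,0],-0.05,4.5],
    [[0,0,0],-0.053,4.5],
    [[0,0,0],0,4.5],
    [[0,0,0],0,4.5],
  ],
)

```text
clock: 30.15
eef_pos: [0.4516, 0.1117, 0.2009]
tcp_rot: [2.261, 2.181, -0.001]
force: [0.7, 0.3, -0.6]
gripper_width: 0.049
grasp_force: 43.0
```

```bash
python3 look.py w12|grep blue; python3 lab.py w12 5.5; python3 -c "
from h import *
to(451,112,42,88)"
```

```text
floor blue [276. 128.] xy 454 159 LxW 46 79 long axis deg -2.1 zmed 4
label [279.25648415 288.82708934] ((451.3796691894531, 108.09237670898438), (59.91880798339844, 26.386503219604492), 87.82887268066406)
clock 30.2 tcp [451.7 111.7 201. ] toolyaw -2.1 tilt [-0.0002 -0.001 ] q7 -0.38 SHIFT cm [ 0.05 -0.07 15.9 ] TURN -0.001
```

Emit:
send_rows(
  plan=[
    [[0.3,0,2],0,4.5],
    [[0,0,3],0,4.5],
    [[0,0,3],0,4.5],
    [[0,0,3],0,4.5],
    [[0,0,2],0,4.5],
    [[0,0,1],0,4.5],
    [[0,0,0.8],0,4.5],
    [[0,0,0.6],0,4.5],
    [[0,0,0.2],0,4.5],
    [[0,0,0],0,4.5],
  ],
)

```text
clock: 31.2
eef_pos: [0.4518, 0.1153, 0.0457]
tcp_rot: [2.26, 2.182, 0.001]
force: [0.1, 0.1, -1.2]
gripper_width: 0.0487
grasp_force: 43.0
```

Emit:
send_rows(
  plan=[
    [[0,0,0.2],0,4.5],
    [[0,0,0.1],0,4.5],
    [[0,0,0],0,4.5],
  ],
)

```text
clock: 31.5
eef_pos: [0.4516, 0.1153, 0.0425]
tcp_rot: [-2.26, -2.182, -0.001]
force: [-0.4, -0.3, -1.7]
gripper_width: 0.0492
grasp_force: 43.0
```

Emit:
send_rows(
  plan=[
    [[0,0,0.1],0,4.5],
    [[0,0,0],0,6.5],
    [[0,0,0],0,8.5],
    [[0,0,0],0,8.5],
    [[0,0,-1],0,8.5],
    [[0,0,-2],0,8.5],
    [[0,0,-3.5],0,8.5],
    [[0,0,-4],0,8.5],
    [[0,0,-4],0,8.5],
    [[0,0,-2],0,8.5],
  ],
)

```text
clock: 32.5
eef_pos: [0.4531, 0.1153, 0.2106]
tcp_rot: [2.26, 2.181, 0.009]
force: [0.3, 0.4, 0.5]
gripper_width: 0.0849
grasp_force: 0.0
```

Emit:
send_rows(
  plan=[
    [[0,0,-2],0,8.5],
    [[0,0,0],0,8.5],
    [[0,0,0],0,8.5],
  ],
)

```text
clock: 32.8
eef_pos: [0.4515, 0.1151, 0.2266]
tcp_rot: [-2.26, -2.182, -0.002]
force: [0.0, 0.3, -0.0]
gripper_width: 0.0851
grasp_force: 0.0
```

```bash
python3 look.py w13|grep blue
python3 - <<'E'
from h import *
p,d=robot.grab_frame('side');cv2.imwrite('pics/side1.png',p)
p,d=robot.grab_frame('top');c=cam('top');z3=depthz(c,d)
print(comps(p,c,z3,'red',.072,zr=(.055,.08)))
E
```

```text
floor blue [280. 179.] xy 452 112 LxW 79 140 long axis deg 87.7 zmed 4
low blue [280. 180.] xy 452 113 LxW 52 112 long axis deg 88.0 zmed 36
onnest blue [279. 181.] xy 452 113 LxW 51 110 long axis deg 88.0 zmed 36
[('red', array([344., 243.]), 'xy', 452, -124, 'LxW', 56, 59, 'long axis deg', -47.3, 'zmed', 72)]
```

View pics/side1.png

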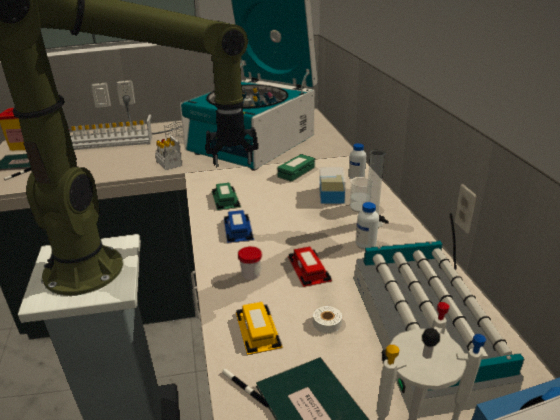

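The side picture shows all four cases flat in their own nests: green (226,195), blue (238,225), red (310,265), yellow (259,322). The cup (250,262) and roll (327,318) haven't moved. Handing in.

```bash
python3 -c "
from bench import robot
print(robot.finish_job())"
```

```text
the job is handed in; nothing more can be done
None
```

All four cases lie right way up and flat in the nests of their own colours, the cup and the label roll are where they were, and the job was handed in after about 33 s of robot time.

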